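Zero the pigment scale with the docked stylus

ROBOT

A 6-joint arm with a two-finger parallel gripper is mounted at the origin on a cart in front of the work surface, level with it; the furniture and walls round the work are solid. World frame = base frame: x ahead of the robot, y to its left, z up, the work surface at z = 0. Lengths are in mm, angles in rad, forces in N, time in s.
With the tool pointing down it reaches from about 275 to 750 mm from the base axis. Payload 10.2 kg.
Tool frame: the origin (TCP) lies at the very end of the fingers, on their centre line; the grasp point (between the pads) lies 19 mm behind it; z points along the fingers, y is the line along which they close (so a half turn about z gives the same grasp; the last joint's range is limited). The gripper opens to 85 mm and grips with 20 to 120 N. Pads are 22 mm wide; open, the fingers measure 114 mm over their backs; the gripper's body (76 mm by 85 mm) begins 54 mm behind the grasp point. The pads swing forward as they close: fully open they stand 13 mm farther back than shut.
Start: joints at [0.955, 0.313, 1.498, -0, 1.331, -0.223], TCP at [200.971, 485.017, 198.794] pointing down, gripper open.
Joint ranges: [-2.94, 2.94], [-0.97, 2.17], [0.19, 2.56], [-1.23, 4.37], [0.02, 3.11], [-2.88, 2.88]. Speed limits (rad/s): [2.39, 2.39, 3.01, 3.14, 3.14, 3.14].

INTERFACE

Orientations are given as a unit quaternion [w, x, y, z].
In Python, from rig import ctrl gives the robot as it stands.
- The arm moves only by the tool step_arm, never from a script. Its argument "increments" is a list of rows, each a list of 3 entries, a list of its own where there are three numbers: the shift along the tool's x, y, z in cm, then the turn, a rotation vector about the tool's x, y, z in degrees, then the opening in per cent of the stroke, from 0 (shut) to 100 (fully open). A call has 1 to 8 rows; each row is the pose to reach, as a shift and turn from the pose commanded when the call began, along the tool's axes at that moment; what a row does not reach only later rows make up. A row lasts 1/8 s, in which the tool goes at most 62.5 mm and 10.7 degrees, less where a joint would pass 70% of its speed; a pose out of reach is approached as far as the arm can. A call with a gripper value outside its range is refused whole. The fingers move at their own pace and stop on an object; "squeeze" is the grip in N (left out, the last holds). Time passes only in rows, so rows that repeat a pose let the fingers close. It gives the time, the measured TCP pose, the force, the opening and the grip force at its end, in the units of the state.
- ctrl.sense(): the state, without advancing time (a new reading comes with each control period).
- ctrl.capture(name): name is "scene" or "top" or "wrist"; returns a dict with "img" (420x560x3 uint8, red, green, blue), "fx", "fy", "cx", "cy" (pixels), "extrinsics" (4x4, takes a point from camera to world coordinates). Camera axes: x right, y down, z forward; pixel columns grow to the right and rows downward; lengths in mm; the calibration is good to about 2 mm. A picture is of the moment at which its call begins. There is no depth.
- ctrl.finish_job(): hands the job in; it is judged then, once.
The state is a dict: "time_s": time; "joints": joint angles; "dq": joint speeds; "tau": joint torques, N m; "eef_pos": TCP position; "ee_rot": TCP orientation; "force": force on the tool from outside, world axes, zero at the start; "wrist_torque": the same for the moment, N m; "grip_width": opening from 0.0 (shut) to 1.0 (fully open); "grip_force": force on a finger pad.
Only numpy, scipy, OpenCV 4.12 (cv2) and the standard library are available. Lean on these libraries where they do the work, as an engineer would, in place of code of your own. Each camera call takes 0.05 s, during which the arm holds its last target. There are 200 camera calls.

TASK

Zero the pigment scale: pull the stylus up out of its snap dock, lay it down flat on the kraft sketch pad and let go of it, then take it up again level. With its point, gently push the recessed button in the scale's front all the way in and hold it there for a good second. Finally lay the stylus flat on the pad again and let go; leave the other things on the table where they are.

Things in the scene. Friction and masses are not known exactly. Their poses are not given: they have to be found in the camera images.
- stylus: Loose stylus tool like a burnisher, 180 long, 70 g. Origin at its point, z axis along it from the point to the tail. Steel pin of 8 diameter with rounded point from z = 0 to 70, with a round bead of 13 diameter at z = 34; square wooden handle 16 x 16 (flats face +-x and +-y) from z = 70 to 180. It balances near z = 110. It starts upright in the dock, point down, at any yaw within about 35 degrees either way.
- handle_mid (a point): Middle of the stylus's handle, on its axis, 125 from the point. When the stylus lies on the pad it is 8 above the pad's top.
- dock: Fixed snap dock: dark steel foot of 68 diameter with an upright wooden tube, 27 outer diameter, top at 66 high. Origin under its middle, z up. The stylus's point stands 12 above the origin in a bore of 15 diameter; two sprung steel jaws at height 56 close over the bead, so that it takes a straight upward pull of roughly 5 to 12 N over the first 15 mm to snap it out; 55 of lift clears the tube. The handle stands free from 82 to 192 above the table.
- kraft_pad: Kraft sketch pad, fixed, 170 (x) x 190 (y) x 9 high, lying flat. Origin under its middle, z up; top face at 9. Pad and dock may be either way round, left and right of the scale.
- scale: Grey pigment scale, fixed, standing on the green cutting mat (3 thick), 140 deep (x) x 150 wide (y), box top 72 above its origin, with a round steel weighing plate of 124 diameter on it, its top at 82 above its origin. Origin under its middle; its upright front face looks along its own -x and lies at x = -70. A dark display window is on the left half of the front, the button's round well on the right half.
- well_mouth (a point): Centre of the mouth of the button's well in the scale's front face, 45 above the table, at (-70, -35, 42) in the scale's frame; axes as the scale's. The round well is 17 in diameter and runs level along the scale's +x; the button's face lies 12 inside the mouth, and goes to 18 when fully in.
- zero_button (a joint): How far the button is pushed in, in m: 0 out, 0.006 fully in against its stop. Spring: about 0.7 N to start, 5 N fully in; it springs back.
- eraser: White vinyl eraser in a blue sleeve, 23 x 60 x 13, lying in front of the scale. Loose bystander. Origin under its middle.
- loose_brush: Paint brush, 13 x 226 x 13, lying across the near edge of the table in front of the scale. Loose bystander. Origin under its middle.
- green_pencil: Green pencil, 7 x 150 x 6, lying to the right. Loose bystander. Origin under its middle.
- paint_tube_1: Paint tube with a blue band, 36 x 105 x 23, lying to the left of the scale. Loose bystander. Origin under its middle.

How it is judged (in metres and radians):
On the way, in this order (a step that is already met when the one before it is completed fails the run):
1. the stylus is out of the dock, held clear above it (z of stylus in the frame of dock above 0.07 m and contact force between stylus and the fingers above 0.5 N), for 0.1 s.
2. the stylus lies flat on the pad, let go (angle between stylus's own z axis and vertical between 1.42 and 1.72 rad and contact force between stylus and the fingers below 0.2 N and linear speed of stylus below 0.02 m/s and z of handle_mid in the frame of kraft_pad below 0.024 m and x of handle_mid in the frame of kraft_pad between -0.08 and 0.08 m and y of handle_mid in the frame of kraft_pad between -0.09 and 0.09 m), for 0.2 s.
3. the held stylus, level, keeps the button fully in for a second (value of joint zero_button above 0.005 m and contact force between stylus and scale above 1.5 N and contact force between stylus and the fingers above 0.5 N and angle between stylus's own z axis and vertical between 1.2 and 1.94 rad), for 1 s.
At the end, for the whole second after the job is handed in: The stylus lies flat on the pad (within 8 degrees of level), the middle of its handle over the pad (within 80 mm of the pad's middle along its x and 90 mm along its y), let go and at rest; the button has sprung back out (within 1.5 mm) (all of step 2 and value of joint zero_button below 0.0015 m); the robot touches nothing.
It fails at once if the scale is pushed with the stylus harder than 25 N (contact force between stylus and scale above 25 N).
It fails at once if a bystander (eraser, brush, pencil, paint tube) is moved more than 20 mm (distance of any of eraser, loose_brush, green_pencil, paint_tube_1 from where it was at the start of the episode above 0.02 m).
It also fails if it takes over 70 s, if anything falls off the work surface, if the arm or the gripper's body presses on something with over 40 N, if the wrist force passes 120 N, or if a joint passes its speed limit or range.

## Working session

There is one attempt and no reset: what is moved stays moved. The work goes in short steps, Python scripts to look and compute and a tool call to move; the robot and the scene stay as the last step left them, time stands still between calls to the robot, and variables do not carry over. Pictures are saved under pics/ and viewed, at most 10 in all, crops included, and the job is handed in when it is done.

Besides the shell and the picture viewer there is one more tool, called after "Call:" as a command line: name --argument value ..., lists and objects as JSON in quotes. step_arm: Moves the arm, as the interface text tells. Its arguments: {"type":"object","properties":{"increments":{"type":"array"},"squeeze":{"type":"number"}},"required":["increments"]}

```bash
mkdir -p pics; ls; python3 - <<'E'
from rig import ctrl
import cv2,numpy as np
for n in("scene","top"):
    c=ctrl.capture(n); cv2.imwrite(f"pics/{n}0.png",c["img"][:,:,::-1]); print(n,c["fx"],c["cx"],c["cy"],np.round(c["extrinsics"],3).tolist())
s=ctrl.sense();print(s)
E
```

```text
pics
scene 401.7721630549719 279.93147015743705 206.0538937467952 [[0.647, -0.593, 0.48, 168.035], [-0.763, -0.486, 0.426, -453.74], [-0.02, -0.641, -0.767, 794.514], [0.0, 0.0, 0.0, 1.0]]
top 443.3753211503898 283.7653673465218 215.08075097839424 [[0.018, -0.998, 0.067, 513.728], [-1.0, -0.018, -0.001, -77.325], [0.003, -0.067, -0.998, 1400.735], [0.0, 0.0, 0.0, 1.0]]
{'time_s': 0.1, 'joints': array([ 9.54639080e-01,  3.13379560e-01,  1.49839546e+00,  9.92344815e-06,
        1.33102826e+00, -2.23422513e-01]), 'dq': array([-0.00100634, -0.00183859, -0.00119514, -0.00029592,  0.00065498,
        0.00080847]), 'tau': array([ 1.76561320e-03, -4.12899506e+01, -2.60139978e+01, -1.99927504e-04,
        3.07865143e-03,  3.58680006e-05]), 'eef_pos': array([200.774926  , 484.78044261, 198.28682036]), 'ee_rot': array([-2.51107445e-04,  1.95108928e-01,  9.80781392e-01, -5.50792869e-04]), 'force': array([ 0.61209072, -0.12151358,  0.22979541]), 'wrist_torque': array([-0.00794708, -0.00740358,  0.01547798]), 'grip_force': 0.0, 'grip_width': 1.0018337240909472}
```

View pics/scene0.png

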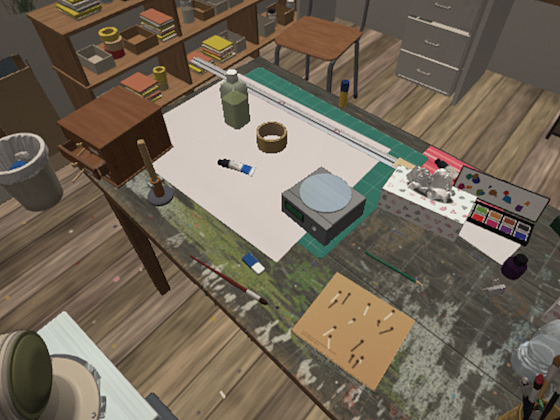

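View pics/top0.png

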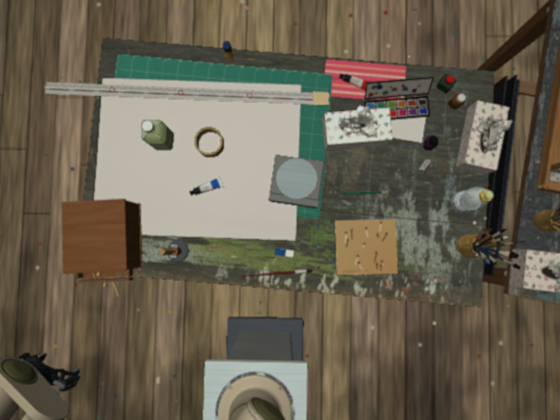

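```bash
cat > h.py <<'E'
from rig import ctrl
import cv2,numpy as np
from scipy.spatial.transform import Rotation as R
def ray(c,u,v):
    E=np.array(c["extrinsics"]); d=E[:3,:3]@np.array([(u-c["cx"])/c["fx"],(v-c["cy"])/c["fy"],1]); return E[:3,3],d/np.linalg.norm(d)
def onz(c,u,v,z):
    o,d=ray(c,u,v); return o+d*(z-o[2])/d[2]
def proj(c,p):
    E=np.array(c["extrinsics"]); q=E[:3,:3].T@(np.array(p)-E[:3,3]); return q[:2]/q[2]*[c["fx"],c["fy"]]+[c["cx"],c["cy"]]
def tri(c1,p1,c2,p2):
    (o1,d1),(o2,d2)=ray(c1,*p1),ray(c2,*p2)
    t=np.linalg.lstsq(np.c_[d1,-d2],o2-o1,rcond=None)[0]; a,b=o1+d1*t[0],o2+d2*t[1]
    return (a+b)/2,np.linalg.norm(a-b)
def tool():
    s=ctrl.sense(); w,x,y,z=s["ee_rot"]; return s["eef_pos"],R.from_quat([x,y,z,w]).as_matrix()
def inc(p,Rt):
    "shift cm in tool axes, rotvec deg, from the measured pose"
    p0,R0=tool(); print("shift cm",np.round(R0.T@(np.array(p)-p0)/10,2),"turn deg",np.round(np.degrees(R.from_matrix(R0.T@Rt).as_rotvec()),1))
def att(az,tilt):
    "tool z at azimuth az (deg), tilt deg from straight down; tool y level, to the left or right"
    a,t=np.radians([az,tilt]); z=np.array([np.cos(a)*np.sin(t),np.sin(a)*np.sin(t),-np.cos(t)])
    y=np.array([-np.sin(a),np.cos(a),0]); return np.c_[np.cross(y,z),y,z]
E
python3 - <<'E'
from h import *
c=ctrl.capture("top"); s=ctrl.capture("scene")
hsv=cv2.cvtColor(c["img"],cv2.COLOR_RGB2HSV)
print(hsv[230,352],hsv[180,297],hsv[200,273])
m=cv2.inRange(hsv,(8,90,120),(22,190,255)); m[:, :320]=0;m[:,410:]=0;m[:210]=0;m[290:]=0
cn=max(cv2.findContours(m,0,1)[0],key=cv2.contourArea);r=cv2.minAreaRect(cn);print("pad",r,onz(c,*r[0],9))
print("dock",onz(c,174,251,0),"scale",onz(c,297,180,85),"eraser",onz(c,285,253,13))
for n,u,v in (("cabinet corner",140,200),("cab near",140,272)): print(n,onz(c,u,v,150))
print("dock foot scene",onz(s,159,197,0),"button-ish")
a=s["img"][160:260,260:380]; b=s["img"][130:215,110:190]
cv2.imwrite("pics/crop1.png",np.hstack([cv2.resize(x,(400,400),interpolation=cv2.INTER_CUBIC) for x in(a[:100,:100],b[:80,:80])])[:,:,::-1])
E
```

```text
[ 18 120 123] [ 79  23 153] [40 11 70]
pad ((365.7773742675781, 246.64817810058594), (54.69878387451172, 60.64947509765625), 88.63607025146484) [ 512.49824261 -337.82985154    9.        ]
dock [487.8720075 264.169854    0.       ] scale [ 707.63688958 -116.72665285   85.        ] eraser [488.16518427 -85.16446183  13.        ]
cabinet corner [632.77306599 328.78057701 150.        ]
cab near [430.31138098 320.72306474 150.        ]
dock foot scene [485.55256067 256.05276013   0.        ] button-ish
```

View pics/crop1.png

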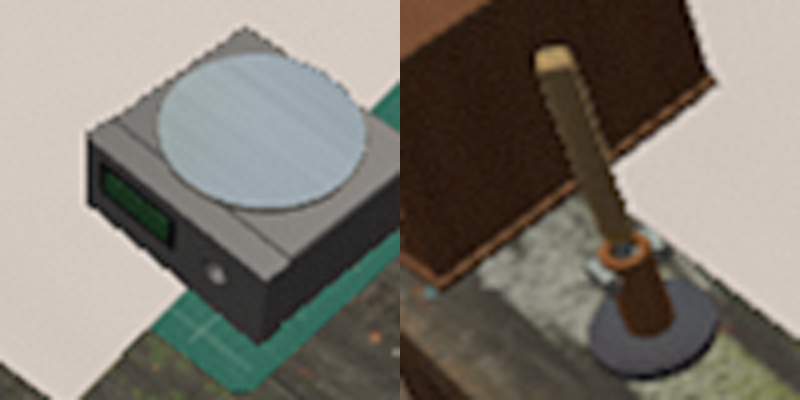

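```bash
python3 - <<'E'
from h import *
c=ctrl.capture("top"); s=ctrl.capture("scene")
print("tube top",onz(s,155.4,180,66),"handle top",onz(s,140.6,141,192))
print("cab bottom edge",onz(s,118,187,0),onz(s,173,146,0))
print("well (x from plane ~640)"); o,d=ray(s,314,228); print(o+d*(45-o[2])/d[2])
ax=[487,262]; a=att(20,45); inc(np.array([487,262,150])-a[:,2]*170,a)
E
```

```text
tube top [489.79072513 249.58180086  66.        ] handle top [490.68492923 252.92155725 192.        ]
cab bottom edge [437.52796993 371.62914352   0.        ] [640.80362279 384.10830366   0.        ]
well (x from plane ~640)
[ 636.26731789 -141.10489424   45.        ]
shift cm [-26.1  -17.77  -7.15] turn deg [-16.7 -42.9 -40.3]
```

Call:
step_arm --increments '[[[-26.1,-17.8,-7.1],[-16.7,-42.9,-40.3],60],[[-26.1,-17.8,-7.1],[-16.7,-42.9,-40.3],60],[[-26.1,-17.8,-7.1],[-16.7,-42.9,-40.3],60],[[-26.1,-17.8,-7.1],[-16.7,-42.9,-40.3],60],[[-26.1,-17.8,-7.1],[-16.7,-42.9,-40.3],60],[[-26.1,-17.8,-7.1],[-16.7,-42.9,-40.3],60],[[-26.1,-17.8,-7.1],[-16.7,-42.9,-40.3],60],[[-26.1,-17.8,-7.1],[-16.7,-42.9,-40.3],60]]'

```text
time_s: 1.3
eef_pos: [374.0, 219.3, 269.7]
ee_rot: [0.378, -0.16, 0.909, 0.066]
force: [0.3, 0.8, 0.1]
grip_width: 0.605
grip_force: 0.0
```

```bash
python3 - <<'E'
from h import *
c=ctrl.capture("wrist"); cv2.imwrite("pics/w1.png",c["img"][:,:,::-1]); p,r=tool(); print(p,r[:,2],ctrl.sense()["joints"],ctrl.sense()["time_s"]); E=np.array(c["extrinsics"]); print("cam in tool",np.round(r.T@(E[:3,3]-p)),np.round(r.T@E[:3,:3],2).tolist())
for z in(192,82):print(proj(c,[490,252,z]))
E
```

```text
[373.97488035 219.56319826 269.72360423] [ 0.66617095  0.24131387 -0.70567973] [ 0.17397326 -0.40089531  2.21225767  0.23149446  0.56251083 -1.89233875] 1.35
cam in tool [  82.   -0. -175.] [[0.0, -0.95, -0.32], [1.0, 0.0, -0.0], [0.0, -0.32, 0.95]]
[266.84240825 210.96356308]
[267.98678984 130.09859152]
```

View pics/w1.png

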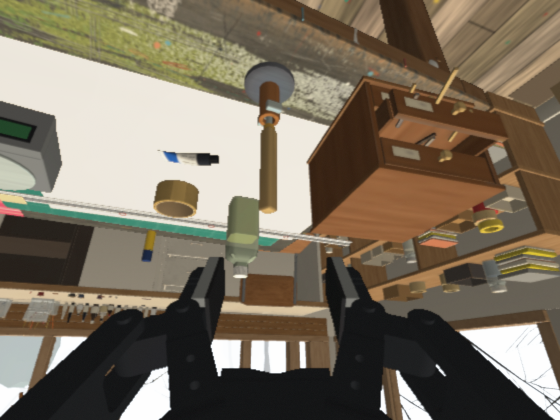

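```bash
python3 - <<'E'
from h import *
c=ctrl.capture("wrist"); cv2.imwrite("pics/w2.png",cv2.resize(c["img"][110:225,235:301],None,fx=5,fy=5,interpolation=cv2.INTER_CUBIC)[::-1,::-1,::-1])
for v in(150,170,190,205): print(v,c["img"][v,252:285].tolist()) if v==190 else None
a=att(20,45)
for z in (192,): print([np.linalg.norm(proj(c,[490+8*x,252+8*y,z])-proj(c,[490,252,z])) for x,y in((0,1),(1,0))])
E
```

```text
190 [[239, 234, 224], [240, 234, 224], [240, 234, 224], [239, 234, 223], [240, 234, 224], [239, 234, 223], [236, 229, 219], [175, 165, 148], [101, 86, 65], [88, 72, 45], [89, 72, 45], [91, 73, 46], [92, 74, 47], [93, 75, 47], [97, 79, 49], [104, 84, 52], [113, 91, 57], [119, 96, 59], [124, 100, 61], [122, 98, 61], [119, 96, 60], [117, 95, 59], [118, 96, 59], [116, 94, 59], [129, 112, 88], [217, 207, 190], [238, 233, 222], [240, 235, 224], [240, 235, 225], [240, 235, 224], [240, 235, 224], [240, 234, 224], [240, 235, 224]]
[np.float64(7.100901345536916), np.float64(3.756199411911104)]
```

View pics/w2.png

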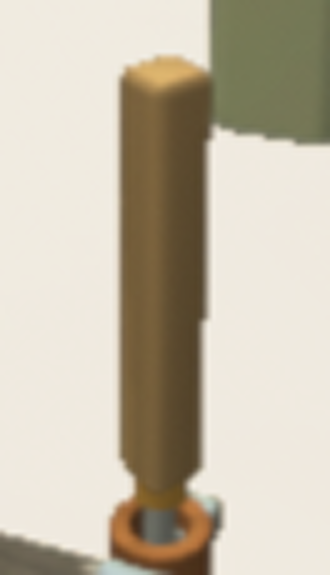

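```bash
cat >> h.py <<'E'
def wristq(q1,f,Rt):
    "q4,q5,q6 (rad) for arm azimuth q1 and forearm angle f=q2+q3"
    B=R.from_euler('ZY',[q1,f]).as_matrix(); e=R.from_matrix(B.T@Rt).as_euler('ZYZ'); return e
E
python3 - <<'E'
from h import *
p,r=tool(); j=ctrl.sense()["joints"]; print(j, wristq(j[0],j[1]+j[2],r))
F=np.diag([-1,-1,1.])
for az in(-24,66):
  for t in(40,50,60):
    for fl in(0,1):
      A=att(az,t)@(F if fl else np.eye(3)); q1={-24:.35,66:.0}[az]
      for f in (1.8,2.0): print(az,t,fl,f,np.round(wristq(q1,f,A),2))
E
```

```text
[ 0.1757174  -0.3997648   2.21082705  0.22935524  0.56366465 -1.88835406] [ 0.22935524  0.56366465 -0.31755773]
-24 40 0 1.8 [-0.61  0.9   1.05]
-24 40 0 2.0 [-0.73  0.74  1.22]
-24 40 1 1.8 [-0.61  0.9  -2.09]
-24 40 1 2.0 [-0.73  0.74 -1.92]
-24 50 0 1.8 [-0.82  0.82  1.18]
-24 50 0 2.0 [-0.98  0.69  1.41]
-24 50 1 1.8 [-0.82  0.82 -1.96]
-24 50 1 2.0 [-0.98  0.69 -1.73]
-24 60 0 1.8 [-1.05  0.77  1.35]
-24 60 0 2.0 [-1.26  0.69  1.62]
-24 60 1 1.8 [-1.05  0.77 -1.79]
-24 60 1 2.0 [-1.26  0.69 -1.52]
66 40 0 1.8 [ 0.71  1.13 -1.4 ]
66 40 0 2.0 [ 0.78  0.98 -1.55]
66 40 1 1.8 [0.71 1.13 1.75]
66 40 1 2.0 [0.78 0.98 1.59]
66 50 0 1.8 [ 0.9   1.1  -1.48]
66 50 0 2.0 [ 0.99  0.99 -1.67]
66 50 1 1.8 [0.9  1.1  1.66]
66 50 1 2.0 [0.99 0.99 1.47]
66 60 0 1.8 [ 1.1   1.1  -1.57]
66 60 0 2.0 [ 1.2   1.01 -1.78]
66 60 1 1.8 [1.1  1.1  1.57]
66 60 1 2.0 [1.2  1.01 1.36]
```

Call:
step_arm --increments '[[[0,0,-2],[0,0,85],60],[[0,0,-4],[0,0,85],60],[[0,0,-4],[0,0,85],60],[[0,0,-4],[0,0,85],60],[[0,0,-4],[0,0,85],60],[[0,0,-4],[0,0,85],60],[[0,0,-4],[0,0,85],60],[[0,0,-4],[0,0,85],60]]'

```text
time_s: 2.4
eef_pos: [347.2, 211.3, 298.1]
ee_rot: [0.232, 0.498, 0.778, 0.304]
force: [-0.5, 0.4, 0.2]
grip_width: 0.596
grip_force: 0.0
```

```bash
python3 - <<'E'
from h import *
F=np.diag([-1,-1,1.]); A=att(66,70)@F; p,r=tool(); print(p,ctrl.sense()["joints"])
inc(np.array([490,252,140])-A[:,2]*150,A)
from scipy.spatial.transform import Slerp
E
```

```text
[347.23446899 211.31883154 298.14479473] [ 0.15126879 -0.51253285  2.19268443  0.21953262  0.69799044 -0.39220708]
shift cm [-10.84  -4.91  11.09] turn deg [ 9.5 47.  64.6]
```

Call:
step_arm --increments '[[[-5,-2.5,3],[9.5,47.0,64.6],60],[[-10.8,-4.9,11.1],[9.5,47.0,64.6],60],[[-10.8,-4.9,11.1],[9.5,47.0,64.6],60],[[-10.8,-4.9,11.1],[9.5,47.0,64.6],60],[[-10.8,-4.9,11.1],[9.5,47.0,64.6],60],[[-10.8,-4.9,11.1],[9.5,47.0,64.6],60],[[-10.8,-4.9,11.1],[9.5,47.0,64.6],60],[[-10.8,-4.9,11.1],[9.5,47.0,64.6],60]]'

```text
time_s: 3.4
eef_pos: [433.5, 123.2, 191.8]
ee_rot: [-0.304, 0.686, 0.457, 0.479]
force: [0.3, 0.3, 0.2]
grip_width: 0.594
grip_force: 0.0
```

```bash
python3 - <<'E'
from h import *
F=np.diag([-1,-1,1.]); A=att(66,70)@F; p,r=tool(); print(p,ctrl.sense()["joints"])
inc(np.array([490,252,140])+A[:,2]*11,A)
c=ctrl.capture("wrist"); cv2.imwrite("pics/w3.png",c["img"][:,:,::-1])
for z in(192,140,82):print(proj(c,[490,252,z]))
E
```

```text
[433.54724012 123.18486412 191.79780178] [-0.70286796  0.24407579  2.21348513  1.12369368  1.46064963 -0.9359325 ]
shift cm [ 0.2  -0.05 16.09] turn deg [-0.1  0.9  1.3]
[274.72212085 136.38091941]
[273.78482251 180.68718106]
[272.93721459 220.75376017]
```

View pics/w3.png

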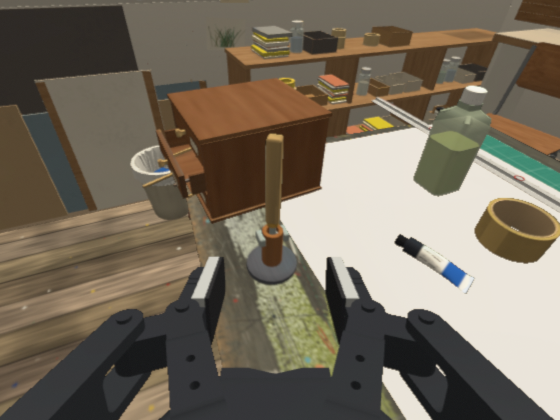

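Call:
step_arm --increments '[[[0.1,0,5],[0,0,1],60],[[0.2,0,10],[0,0.9,1.3],60],[[0.2,0,14],[0,0.9,1.3],60],[[0.2,0,16.1],[0,0.9,1.3],60],[[0.2,0,16.1],[0,0.9,1.3],60],[[0.2,0,16.1],[0,0.9,1.3],0],[[0.2,0,16.1],[0,0.9,1.3],0],[[0.2,0,16.1],[0,0.9,1.3],0]]' --squeeze 60

```text
time_s: 4.45
eef_pos: [494.9, 260.6, 136.0]
ee_rot: [-0.31, 0.687, 0.448, 0.481]
force: [-0.5, 0.1, 0.2]
grip_width: 0.001
grip_force: 0.0
```

```bash
python3 - <<'E'
from h import *
F=np.diag([-1,-1,1.]); A=att(66,70)@F; p,r=tool(); s=ctrl.sense(); print(p,s["grip_width"],s["grip_force"],s["force"],s["joints"])
z=np.array([0,0,1]); print("up in tool",r.T@z, "point az residual",np.degrees(np.arctan2(r[1,1],r[0,1])))
c=ctrl.capture("wrist"); cv2.imwrite("pics/w4.png",c["img"][:,:,::-1])
E
```

```text
[494.91051352 260.59172736 135.95163503] 0.0013096013492657212 0.0 [-0.46973547  0.11256429  0.21012487] [-0.27064733  0.45725254  2.13772632  1.50606193  1.19468972 -0.98997751]
up in tool [ 0.93857119  0.00443358 -0.3450572 ] point az residual -23.962382109704038
```

View pics/w4.png

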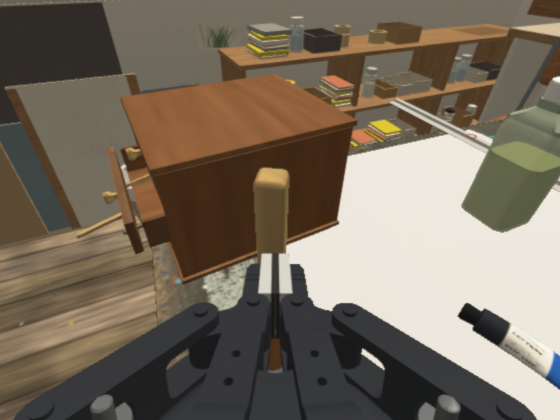

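```bash
python3 - <<'E'
from h import *
c=ctrl.capture("wrist"); s=ctrl.capture("scene"); t=ctrl.capture("top")
print(c["fx"],"wrist onz192",onz(c,272,176,192)); g=c["img"]
for v in(200,225,245): print(v,[(int(x)) for x in g[v,245:305].astype(int).sum(1)])
E=np.array(c["extrinsics"]); print(E[:3,3])
for p in([490,252],[492,262],[495,270],[498,280]): print(p,proj(c,p+[192]),proj(c,p+[140]),"scene",proj(s,p+[192]),proj(s,p+[82]),"top",proj(t,p+[192]),proj(t,p+[0]))
p,r=tool(); print(proj(c,p))
cv2.imwrite("pics/s4.png",np.hstack([cv2.resize(s["img"][120:220,90:190],(400,400),interpolation=3),cv2.resize(t["img"][200:300,125:225],(400,400),interpolation=3)])[:,:,::-1])
E
```

```text
311.1644915282707 wrist onz192 [489.59029748 251.03978057 192.        ]
200 [123, 123, 121, 121, 126, 124, 124, 124, 133, 201, 227, 229, 224, 220, 221, 219, 218, 212, 211, 210, 208, 207, 208, 208, 207, 205, 208, 206, 207, 207, 206, 205, 208, 210, 209, 208, 203, 202, 202, 218, 246, 266, 271, 202, 133, 120, 121, 122, 116, 119, 119, 124, 118, 119, 117, 123, 123, 125, 123, 125]
225 [126, 129, 126, 128, 123, 125, 123, 123, 126, 140, 209, 229, 226, 223, 220, 220, 218, 212, 210, 207, 207, 206, 206, 204, 203, 204, 202, 204, 201, 200, 204, 204, 203, 207, 204, 200, 198, 195, 206, 233, 268, 277, 201, 135, 126, 127, 124, 126, 126, 129, 124, 128, 127, 128, 131, 125, 126, 125, 121, 124]
245 [123, 126, 128, 129, 127, 124, 126, 123, 126, 127, 135, 204, 230, 226, 220, 221, 217, 213, 211, 205, 203, 203, 202, 204, 201, 201, 199, 199, 198, 200, 199, 200, 201, 200, 201, 197, 195, 195, 220, 264, 310, 461, 624, 672, 681, 686, 689, 690, 689, 689, 689, 689, 689, 690, 689, 690, 689, 689, 689, 689]
[439.94050612 136.72356627 273.97132016]
[490, 252] [271.98379467 174.79857658] [272.12165013 249.67399665] scene [140.604236   141.32309489] [153.20391696 175.07258117] top [161.22409711 251.29120154] [177.89040404 250.39217547]
[492, 262] [267.70546843 163.95440067] [268.57421518 237.64147205] scene [138.63552995 139.05466906] [151.33477592 172.81912146] top [157.56823029 250.48561048] [174.73489477 249.69723528]
[495, 270] [267.03578051 155.48616054] [267.98654565 228.09050518] scene [137.57208647 136.94839824] [150.29911925 170.72660431] top [154.66344373 249.32437762] [172.22642348 248.69547575]
[498, 280] [265.0172813  146.07828148] [266.25306167 217.32319777] scene [135.99415815 134.51023872] [148.78067465 168.30125937] top [151.02321667 248.1501241 ] [169.08335532 247.68243801]
[273.38701599 242.33431185]
```

View pics/s4.png

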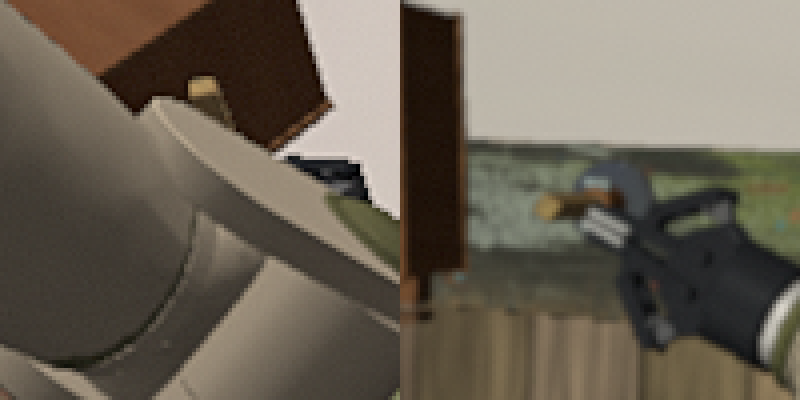

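```bash
python3 - <<'E'
from h import *
t=ctrl.capture("top");w=ctrl.capture("wrist"); p,r=tool()
for d in(0,20,30,40,50): print(d,proj(t,p-r[:,2]*d),proj(w,p-r[:,2]*d),proj(w,p-r[:,2]*d+r[:,0]*11))
im=cv2.resize(w["img"][160:310,205:355],(600,600),interpolation=cv2.INTER_CUBIC); cv2.imwrite("pics/w5.png",im[:,:,::-1])
E
```

```text
0 [163.49787519 249.27905328] [273.66392365 242.41225216] [273.64264948 225.91092958]
20 [168.81420266 252.12329885] [273.5296998  257.87671897] [273.50326256 239.85591533]
30 [171.49589232 253.55800805] [273.45095004 266.94979369] [273.42121758 248.06411783]
40 [174.19345155 255.00120751] [273.36253779 277.1361217 ] [273.32887029 257.30301579]
50 [176.90702166 256.45297282] [273.26256847 288.65398642] [273.22415024 267.77974943]
```

View pics/w5.png

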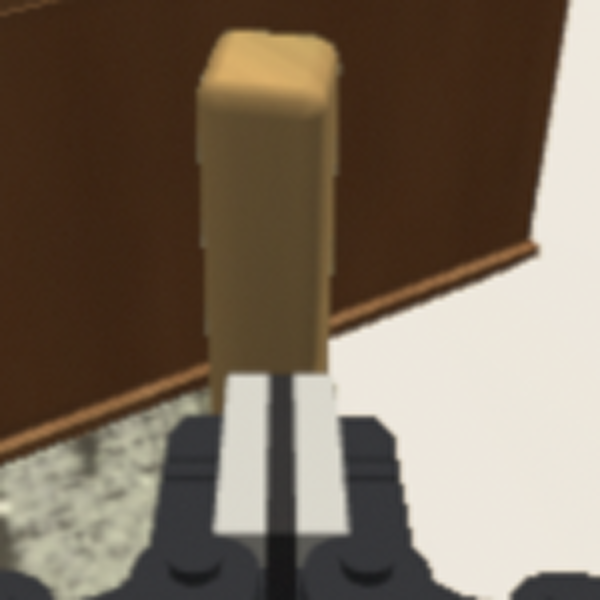

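Call:
step_arm --increments '[[[0,0,0],[0,0,0],60],[[0,0,0],[-6,0,0],60],[[0,0.1,1.5],[-6,0,0],60],[[0,0.3,3.5],[-6,0,0],60],[[0,0.3,3.5],[-6,0,0],60],[[0,0.3,3.5],[-6,0,0],0],[[0,0.3,3.5],[-6,0,0],0],[[0,0.3,3.5],[-6,0,0],0]]' --squeeze 60

```text
time_s: 5.75
eef_pos: [510.4, 289.9, 123.8]
ee_rot: [-0.275, 0.702, 0.422, 0.503]
force: [-2.9, -0.4, 2.2]
grip_width: 0.172
grip_force: 57.7
```

```bash
python3 - <<'E'
from h import *
p,r=tool(); s=ctrl.sense(); print(p,s["grip_width"],s["grip_force"],s["force"],s["joints"])
print("up in tool",r.T@[0,0,1.],"ori",np.round(r,2).tolist())
E
```

```text
[510.35591045 289.9042792  123.79125402] 0.17246241963192743 57.742251441814005 [-2.86194584 -0.36342078  2.23611811] [-0.16257838  0.48272269  2.16003542  1.72055245  1.09056223 -1.08497149]
up in tool [ 0.93873857  0.0392578  -0.34238682] ori [[0.14, 0.87, 0.47], [0.32, -0.49, 0.81], [0.94, 0.04, -0.34]]
```

Call:
step_arm --increments '[[[0.94,0.04,-0.34],[0,0,0],0],[[1.88,0.08,-0.68],[0,0,0],0],[[2.82,0.12,-1.02],[0,0,0],0],[[4.7,0.2,-1.7],[0,0,0],0],[[7.5,0.3,-2.7],[0,0,0],0],[[11.3,0.5,-4.1],[0,0,0],0],[[14.1,0.6,-5.1],[0,0,0],0],[[14.1,0.6,-5.1],[0,0,0],0]]'

```text
time_s: 6.75
eef_pos: [511.6, 290.3, 276.7]
ee_rot: [-0.273, 0.701, 0.423, 0.506]
force: [0.3, -0.2, -0.7]
grip_width: 0.174
grip_force: 57.9
```

```bash
python3 - <<'E'
from h import *
p,r=tool(); s=ctrl.sense(); print(s["grip_width"],s["grip_force"],s["joints"],p)
# stylus in image: wooden handle above fingers
c=ctrl.capture("wrist"); cv2.imwrite("pics/w6.png",c["img"][:,:,::-1])
up=r[:,0]*.939+r[:,1]*.039-r[:,2]*.342
g=p-r[:,2]*45
# lay attitudes: point direction in tool = -up_tool
pt=-r.T@np.array([0,0,1.])
def lay(az):
    # att with y level & stylus horizontal, point toward az: tool tilt toward az
    b=np.degrees(np.arctan2(pt[2],-pt[0])); print("tilt",b); return att(az,b)
print("check att(.,tilt) point:", lay(0)@pt)
for q1 in(-.9,-.7,-.5):
  for f in(2.0,2.3,2.6): e=wristq(q1,f,lay(0)); e[2]-=np.pi/2; print(q1,f,np.round(e,2))
inc([400,100,350],lay(0))
E
```

```text
0.17414231840907576 57.9163271555808 [-0.16085873  0.13362236  2.0538615   1.47984553  1.07557878 -0.57635688] [511.57103608 290.28999559 276.72148382]
tilt 19.900447695117833
check att(.,tilt) point: [ 9.98958847e-01 -4.56204091e-02  9.79442229e-17]
tilt 19.900447695117833
-0.9 2.0 [ 0.33  0.95 -2.64]
tilt 19.900447695117833
-0.9 2.3 [ 0.44  0.67 -2.8 ]
tilt 19.900447695117833
-0.9 2.6 [ 0.72  0.42 -3.12]
tilt 19.900447695117833
-0.7 2.0 [ 0.29  0.89 -2.42]
tilt 19.900447695117833
-0.7 2.3 [ 0.39  0.61 -2.57]
tilt 19.900447695117833
-0.7 2.6 [ 0.7   0.35 -2.91]
tilt 19.900447695117833
-0.5 2.0 [ 0.22  0.85 -2.19]
tilt 19.900447695117833
-0.5 2.3 [ 0.31  0.56 -2.31]
tilt 19.900447695117833
-0.5 2.6 [ 0.62  0.28 -2.65]
tilt 19.900447695117833
shift cm [ -0.46   0.04 -23.28] turn deg [  55.2  -50.4 -114.4]
```

```bash
python3 - <<'E'
from h import *
p,r=tool(); A=att(-15,19.9); rv=R.from_matrix(r.T@A).as_rotvec()
for k in np.linspace(0,1,8):
    M=r@R.from_rotvec(k*rv).as_matrix(); e=wristq(-.16-.4*k,2.1,M); e[2]-=np.pi/2
    print(round(k,2),"z",np.round(M[:,2],2),"pt",np.round(M@[-.94,-.04,.34],2),"q",np.round(e,2))
inc([420,60,350],A); inc([520,-290,250],A)
E
```

```text
0.0 z [ 0.48  0.81 -0.34] pt [ 0. -0. -1.] q [ 1.43  1.09 -0.47]
0.14 z [ 0.36  0.79 -0.49] pt [ 0.11 -0.22 -0.97] q [ 1.2   1.16 -0.65]
0.29 z [ 0.26  0.72 -0.64] pt [ 0.26 -0.4  -0.88] q [ 0.97  1.19 -0.85]
0.43 z [ 0.2   0.6  -0.77] pt [ 0.43 -0.52 -0.74] q [ 0.75  1.18 -1.06]
0.57 z [ 0.17  0.44 -0.88] pt [ 0.6  -0.58 -0.56] q [ 0.55  1.12 -1.28]
0.71 z [ 0.19  0.26 -0.95] pt [ 0.75 -0.55 -0.37] q [ 0.38  1.02 -1.5 ]
0.86 z [ 0.24  0.08 -0.97] pt [ 0.87 -0.46 -0.17] q [ 0.24  0.88 -1.72]
1.0 z [ 0.33 -0.09 -0.94] pt [ 0.96 -0.3   0.  ] q [ 0.15  0.71 -1.97]
shift cm [ -1.46   3.75 -25.57] turn deg [  49.2  -59.7 -100.9]
shift cm [-20.61  29.26 -45.75] turn deg [  49.2  -59.7 -100.9]
```

Call:
step_arm --increments '[[[-1.5,3.7,-25.6],[49.2,-59.7,-100.9],0],[[-1.5,3.7,-25.6],[49.2,-59.7,-100.9],0],[[-1.5,3.7,-25.6],[49.2,-59.7,-100.9],0],[[-1.5,3.7,-25.6],[49.2,-59.7,-100.9],0],[[-1.5,3.7,-25.6],[49.2,-59.7,-100.9],0],[[-1.5,3.7,-25.6],[49.2,-59.7,-100.9],0],[[-1.5,3.7,-25.6],[49.2,-59.7,-100.9],0],[[-1.5,3.7,-25.6],[49.2,-59.7,-100.9],0]]'

```text
time_s: 7.8
eef_pos: [419.6, 59.9, 347.9]
ee_rot: [0.021, 0.372, 0.911, 0.179]
force: [0.3, -0.0, -0.9]
grip_width: 0.174
grip_force: 58.3
```

```bash
python3 - <<'E'
from h import *
p,r=tool(); A=att(-15,19.9); print(p,ctrl.sense()["joints"]); inc([500,-300,200],A)
E
```

```text
[419.61150173  59.88297537 347.85470371] [-0.39841932 -0.10589443  1.63118114  0.36112269  1.57499704 -1.18465246]
shift cm [-31.85 -23.4    4.02] turn deg [ 15.8 -19.5 -32.5]
```

Call:
step_arm --increments '[[[-31.9,-23.4,4.0],[15.8,-19.5,-32.5],0],[[-31.9,-23.4,4.0],[15.8,-19.5,-32.5],0],[[-31.9,-23.4,4.0],[15.8,-19.5,-32.5],0],[[-31.9,-23.4,4.0],[15.8,-19.5,-32.5],0],[[-31.9,-23.4,4.0],[15.8,-19.5,-32.5],0],[[-31.9,-23.4,4.0],[15.8,-19.5,-32.5],0],[[-31.9,-23.4,4.0],[15.8,-19.5,-32.5],0],[[-31.9,-23.4,4.0],[15.8,-19.5,-32.5],0]]'

```text
time_s: 8.8
eef_pos: [497.9, -300.7, 197.7]
ee_rot: [0.17, 0.132, 0.976, -0.02]
force: [0.1, 0.1, -1.5]
grip_width: 0.175
grip_force: 58.2
```

```bash
python3 - <<'E'
from h import *
p,r=tool(); A=att(-15,19.9); print(p,ctrl.sense()["joints"]); inc([515,-339,50],A)
E
```

```text
[ 497.87729946 -300.67004985  197.6682051 ] [-0.83984319  0.25034642  1.62888637  0.22566896  0.98519171 -2.24152733]
shift cm [ 2.45 -3.32 14.79] turn deg [ 0.2 -0.2 -0.4]
```

Call:
step_arm --increments '[[[1,-1.5,5],[0,0,0],0],[[2,-3,10],[0,0,0],0],[[2.4,-3.3,14],[0,0,0],0],[[2.4,-3.3,14.8],[0,0,0],0],[[2.4,-3.3,14.8],[0,0,0],0]]'

```text
time_s: 9.43
eef_pos: [517.2, -338.7, 53.9]
ee_rot: [0.172, 0.13, 0.976, -0.022]
force: [0.2, 0.5, 0.1]
grip_width: 0.176
grip_force: 58.2
```

```bash
python3 - <<'E'
from h import *
p,r=tool(); print(p,ctrl.sense()["force"]); print("down in tool",r.T@[0,0,-1])
c=ctrl.capture("wrist"); s=ctrl.capture("scene")
G=p-r[:,2]*46; print("G",G,"point",G+r@np.array([-.94,-.04,.342])*128)
a=cv2.resize(c["img"],(400,300)); b=cv2.resize(s["img"][230:390,270:430],(400,400),interpolation=3)
u,v=map(int,proj(s,G)); print(u,v)
b=cv2.resize(s["img"][max(0,v-75):v+75,u-75:u+75],(400,400),interpolation=3)
cv2.imwrite("pics/w7.png",np.hstack([np.vstack([a,np.zeros((100,400,3),np.uint8)]),b])[:,:,::-1])
E
```

```text
[ 517.19160273 -338.66229642   53.85754114] [0.202123  0.4986209 0.1106668]
down in tool [ 0.34076901 -0.00198648  0.94014495]
G [ 502.04106688 -334.63899123   97.10420898] point [ 624.26502637 -373.11926668   96.93958061]
354 309
```

View pics/w7.png

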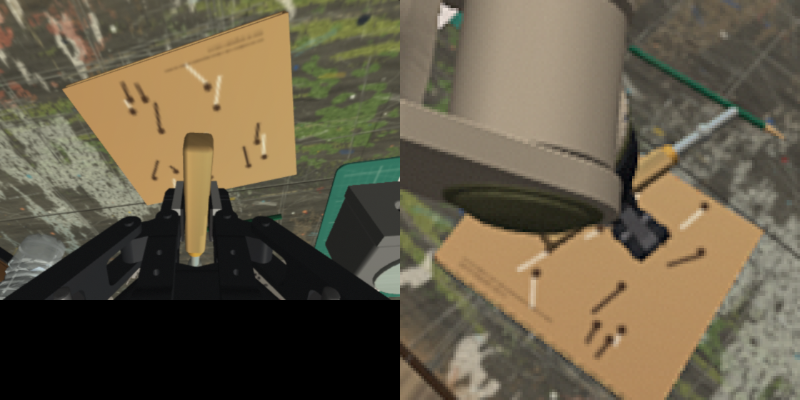

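Call:
step_arm --increments '[[[1.2,0,3.3],[0,0,0],0],[[2.0,0,5.6],[0,0,0],0],[[2.4,0,6.6],[0,0,0],0],[[2.4,0,6.6],[0,0,0],0]]'

```text
time_s: 10.02
eef_pos: [516.9, -339.2, -16.7]
ee_rot: [0.172, 0.131, 0.976, -0.022]
force: [0.5, -1.0, -1.2]
grip_width: 0.175
grip_force: 58.3
```

Call:
step_arm --increments '[[[0.1,0,0.3],[0,0,0],0],[[0.1,0,0.3],[0,0,0],0]]'

```text
time_s: 10.28
eef_pos: [517.5, -339.8, -18.7]
ee_rot: [0.172, 0.131, 0.976, -0.023]
force: [-2.8, 0.7, 6.1]
grip_width: 0.176
grip_force: 62.6
```

Call:
step_arm --increments '[[[0.1,0,0.28],[0,0,0],0],[[0.1,0,0.28],[0,0,0],0]]'

```text
time_s: 10.52
eef_pos: [517.8, -340.0, -19.2]
ee_rot: [0.173, 0.13, 0.976, -0.023]
force: [-16.2, 10.2, 34.6]
grip_width: 0.172
grip_force: 79.0
```

Call:
step_arm --increments '[[[-0.14,0,-0.38],[0,0,0],0],[[-0.14,0,-0.38],[0,0,0],50],[[-0.14,0,-0.38],[0,0,0],50],[[-0.14,0,-0.38],[0,0,0],50],[[-0.14,0,-0.38],[0,0,0],50],[[-0.14,0,-0.38],[0,0,0],50],[[-0.14,0,-0.38],[0,0,0],50]]'

```text
time_s: 11.4
eef_pos: [516.8, -339.1, -19.5]
ee_rot: [0.171, 0.131, 0.976, -0.022]
force: [-0.0, 0.3, 0.5]
grip_width: 0.501
grip_force: 0.0
```

Call:
step_arm --increments '[[[-1.4,0,-3.8],[0,0,0],50],[[-2.8,0,-7.6],[0,0,0],50],[[-4.2,0,-11.4],[0,0,0],50],[[-4.2,0,-11.4],[0,0,0],50]]'

```text
time_s: 11.9
eef_pos: [518.5, -340.7, 105.3]
ee_rot: [0.174, 0.13, 0.976, -0.024]
force: [0.6, 0.9, -0.8]
grip_width: 0.499
grip_force: 0.0
```

```bash
python3 - <<'E'
from h import *
p,r=tool(); s=ctrl.sense(); print(p,s["grip_width"],s["force"],s["time_s"])
c=ctrl.capture("wrist"); np.save("/tmp/w.npy",c["img"]); cv2.imwrite("pics/w8.png",c["img"][:,:,::-1])
g=c["img"]; hsv=cv2.cvtColor(g,cv2.COLOR_RGB2HSV)
# expected points of the stylus
d=np.array([np.cos(np.radians(-17.3)),np.sin(np.radians(-17.3)),0]); G=np.array([502,-335,17]); 
for k in(-52,0,20,58,128): print(k,np.round(proj(c,G+d*k)),hsv[tuple(np.clip(np.round(proj(c,G+d*k))[::-1].astype(int),0,[419,559]))])
# cross-profile of handle around image row of each
for k in(-40,-20,0,20,45):
    u,v=proj(c,G+d*k).round().astype(int); print(k,u,v,[tuple(map(int,hsv[v,x])) for x in range(u-30,u+31,5)])
t=ctrl.capture("top"); np.save("/tmp/t.npy",t["img"])
E
```

```text
[ 518.49714298 -340.67494056  105.29727702] 0.4990960172179071 [ 0.60682253  0.8837946  -0.78815269] 11.9
-52 [279.  80.] [ 18 102 153]
0 [276. 147.] [ 21 121 190]
20 [275. 168.] [ 20 124 193]
58 [274. 204.] [ 19 129 199]
128 [272. 255.] [25 46 99]
-40 278 97 [(17, 127, 207), (17, 126, 208), (17, 126, 202), (20, 126, 208), (20, 124, 202), (21, 122, 199), (21, 120, 202), (18, 126, 207), (17, 126, 199), (18, 125, 206), (18, 117, 213), (21, 73, 228), (18, 125, 208)]
-20 277 123 [(17, 127, 207), (17, 126, 208), (17, 126, 208), (18, 127, 150), (20, 126, 209), (20, 122, 197), (21, 121, 194), (21, 122, 188), (18, 126, 209), (17, 126, 209), (18, 124, 208), (18, 124, 205), (18, 123, 209)]
0 276 147 [(17, 126, 207), (17, 126, 207), (18, 125, 208), (18, 125, 208), (18, 130, 151), (20, 125, 200), (21, 121, 190), (21, 118, 192), (18, 116, 205), (18, 116, 211), (18, 124, 208), (18, 124, 208), (18, 123, 209)]
20 275 168 [(17, 126, 208), (18, 124, 208), (18, 124, 207), (18, 125, 208), (18, 125, 206), (19, 129, 201), (20, 124, 193), (20, 120, 187), (20, 123, 201), (18, 123, 205), (18, 123, 208), (18, 122, 209), (18, 122, 209)]
45 274 192 [(17, 126, 172), (17, 127, 187), (18, 125, 208), (18, 124, 209), (18, 124, 209), (18, 124, 168), (19, 128, 201), (20, 123, 185), (21, 119, 205), (18, 116, 211), (18, 123, 210), (18, 124, 210), (18, 123, 210)]
```

```bash
python3 - <<'E'
from h import *
c=ctrl.capture("wrist"); hsv=cv2.cvtColor(cv2.GaussianBlur(c["img"],(3,3),0),cv2.COLOR_RGB2HSV)
m=cv2.inRange(hsv,(19,80,120),(26,200,255)); m[:70]=0;m[225:]=0;m[:,:230]=0;m[:,320:]=0
m=cv2.morphologyEx(m,cv2.MORPH_OPEN,np.ones((3,3)))
cn=max(cv2.findContours(m,0,1)[0],key=cv2.contourArea)
pts=np.argwhere(cv2.drawContours(np.zeros_like(m),[cn],-1,255,-1)>0)[:,::-1]
print(len(pts),pts.min(0),pts.max(0))
w=[]
for v in range(pts[:,1].min()+4,pts[:,1].max()-3,6):
    x=pts[pts[:,1]==v,0]; w.append(onz(c,x.mean(),v,25)); print(v,x.min(),x.max(),np.round(w[-1][:2]))
w=np.array(w); d=np.polyfit(w[:,0],w[:,1],1); print("az",np.degrees(np.arctan(d[0])),"y at x=500",np.polyval(d,500))
for v in(pts[:,1].min(),pts[:,1].max()): x=pts[pts[:,1]==v,0].mean(); print("end",onz(c,x,v,25))
A=att(-10,60); inc(np.array([640,-150,45])-A[:,2]*230+[0,0,40],A)
E
```

```text
2373 [258  92] [287 219]
96 258 279 [ 456. -327.]
102 259 279 [ 460. -327.]
108 259 280 [ 464. -328.]
114 260 280 [ 468. -329.]
120 261 280 [ 472. -330.]
126 262 281 [ 477. -330.]
132 262 281 [ 482. -332.]
138 263 282 [ 486. -332.]
144 264 282 [ 491. -333.]
150 265 283 [ 496. -334.]
156 266 284 [ 502. -335.]
162 266 284 [ 507. -336.]
168 267 284 [ 512. -337.]
174 267 284 [ 518. -338.]
180 269 285 [ 524. -339.]
186 269 285 [ 529. -340.]
192 270 286 [ 536. -341.]
198 271 286 [ 542. -342.]
204 271 286 [ 548. -344.]
210 272 287 [ 555. -345.]
az -10.362584240773616 y at x=500 -334.8031783469401
end [ 452.96265634 -325.87550024   25.        ]
end [ 564.42992599 -349.71774308   25.        ]
shift cm [  8.83  19.68 -13.66] turn deg [ -3.3 -40.2  -4.2]
```

Call:
step_arm --increments '[[[0,0,-5],[0,0,0],50],[[4,9,-10],[-3.3,-40.2,-4.2],50],[[8.8,19.7,-13.7],[-3.3,-40.2,-4.2],50],[[8.8,19.7,-13.7],[-3.3,-40.2,-4.2],50],[[8.8,19.7,-13.7],[-3.3,-40.2,-4.2],50],[[8.8,19.7,-13.7],[-3.3,-40.2,-4.2],50],[[8.8,19.7,-13.7],[-3.3,-40.2,-4.2],50]]'

```text
time_s: 12.92
eef_pos: [442.6, -81.0, 253.0]
ee_rot: [0.469, 0.094, 0.877, -0.051]
force: [-0.7, -0.6, 0.1]
grip_width: 0.501
grip_force: 0.0
```

```bash
python3 - <<'E'
from h import *
p,r=tool(); print(p,r[:,2],ctrl.sense()["joints"])
c=ctrl.capture("wrist"); g=c["img"]; cv2.imwrite("pics/w9.png",g[:,:,::-1])
m0=proj(c,[640,-150,45]); print("expected mouth",m0)
u,v=m0.astype(int); gr=cv2.cvtColor(g,cv2.COLOR_RGB2GRAY)
print(gr[max(0,v-40):v+44:4,max(0,u-60):u+64:4])
for q in([640,-190,0],[640,-45,0],[640,-190,75],[640,-45,75]): print(proj(c,q).round())
E
```

```text
[442.59503921 -81.03482079 253.00176645] [ 0.81254345 -0.17770276 -0.55515302] [-0.72640857 -0.4096699   2.38158382  1.06029748  0.485092   -2.87994874]
expected mouth [257.18342262 118.90735652]
[[ 80  84  84  79  75  79  79  75  63  72  72  83  86  84  84  83  83  84
   83  84 192 194 194 194 194 194 194 194 194 194 194]
 [ 70  75  77  72  71  74  74  81  85  85  86  84  86  86  85  93  85  87
   84  89 173 194 195 194 194 194 194 194 194 194 194]
 [ 72  80  72  74  79  75  77  83  84  88  92  94 100  99 100  95  98  90
   87  87 101 194 194 194 194 194 194 194 194 194 194]
 [ 76  77  78  74  63  61  62  69  84  85  84  84  85  85  88  84 101  85
   86  87  89 193 194 194 194 195 194 193 194 192 193]
 [ 68  68  69  69  69  72  69  72  86  85  86  89  88  89  85  83  92  81
   82  68  66  84  84  84  62  61  61  61  61  61  60]
 [ 91 102  82  85  82  75  73  69  69  83  72  61  61  61  61  62  61  61
   62  61  62  61  61  61  61  61  61  61  61  63  62]
 [ 82  78  78  80  88  79  83  82  80  84  71  62  61  61  61  61  62  61
   61  62  61  61  62  62  61  61  61  62  61  61  61]
 
[... 1153 characters left out ...]
0 110]
 [ 89  86  86  90  88  90  79  84  80  87  94 107 107 105 106 105 105 106
  101  99  99  96  94  93  95  97 101 107 108 110 109]
 [ 97  88  93  91  92  90  87  84  80  77  77  82 107 108 107 107 108 105
   86  85 106 128 148 154 154 153 154 140 117  98  98]
 [ 96  91  94  95  93  85  83  79  79  77  76  81 107 107 107 106  72 132
  157 158 158 158 158 159 158 158 158 159 158 159 158]
 [ 83  89  93  91  96 100 110 108 120 120 120 117  97 107 105 108 157 157
  158 158 158 158 158 159 159 158 159 159 160 161 160]
 [116 118 120 119 120 120 107 120  91 108 120  85  74 107  98 158 158 159
  160 161 159 160 160 160 160 160 160 160 160 160 161]]
[232.  95.]
[330.  82.]
[230. 141.]
[333. 130.]
```

```bash
python3 - <<'E'
from h import *
c=ctrl.capture("wrist"); g=cv2.cvtColor(c["img"],cv2.COLOR_RGB2GRAY).astype(int)
m=((g>56)&(g<67)).astype(np.uint8)
S=m[60:180,225:420]; S=cv2.morphologyEx(S,cv2.MORPH_OPEN,np.ones((3,3)))
n,l,st,ce=cv2.connectedComponentsWithStats(S); k=l[118-60,250-225]; F=(l==k); print(st[k])
top=[];bot=[]
for u in range(245,400,5):
    v=np.where(F[:,u-225])[0]
    if len(v): bot.append((u,v.min()+60-.5)); top.append((u,v.max()+60+.5))
T=np.array([onz(c,u,v,75) for u,v in top]);B=np.array([onz(c,u,v,3) for u,v in bot])
for n,P in(("top",T),("bot",B)): print(n,np.round(P[::3,:2]).tolist())
col=np.where(F[120-60])[0].min()+225-.5; print("left col",col,onz(c,col,120,45))
# mouth
sub=np.abs(g[100:132,250:284]-61)>5; ys,xs=np.where(sub); print(xs.min()+250,xs.max()+250,ys.min()+100,ys.max()+100)
for row in g[108:128,256:276]: print(*row)
for uv in((xs.min()/2+xs.max()/2+250,ys.min()/2+ys.max()/2+100),): print(uv,onz(c,*uv,45))
E
```

```text
[  11   32  108   45 3046]
top [[628.0, -164.0], [633.0, -144.0], [634.0, -123.0], [636.0, -103.0], [640.0, -83.0], [642.0, -63.0], [646.0, -43.0]]
bot [[640.0, -170.0], [645.0, -148.0], [647.0, -126.0], [652.0, -105.0], [654.0, -83.0], [656.0, -61.0], [661.0, -40.0]]
left col 235.5 [ 635.06382217 -181.67865203   45.        ]
259 271 111 123
61 61 62 62 61 61 61 61 61 61 61 61 62 61 62 61 61 61 61 61
61 62 61 62 61 61 61 62 62 61 61 62 61 61 62 62 61 62 61 61
61 62 61 61 62 61 62 63 64 63 62 61 61 61 62 61 61 61 62 61
61 61 62 61 62 65 70 72 76 73 68 65 62 61 61 61 61 61 61 61
62 61 61 62 67 78 91 98 98 92 83 73 65 61 61 61 61 61 61 61
61 61 62 65 81 98 111 118 114 108 100 89 74 61 59 60 62 61 61 62
61 61 63 72 91 107 116 120 117 110 102 92 79 64 55 58 61 61 61 60
61 62 64 79 99 110 116 119 118 111 103 94 81 66 52 55 61 61 62 61
61 61 66 82 100 110 115 118 117 109 99 92 83 67 53 54 59 61 61 61
61 62 65 81 99 109 113 110 104 89 75 78 75 67 55 54 60 61 62 61
61 62 62 79 97 107 103 80 52 34 28 32 43 56 53 56 59 61 62 62
61 61 63 75 93 95 70 36 18 16 13 14 20 36 47 58 61 61 61 61
61 61 61 65 82 65 35 17 14 14 15 14 17 30 50 60 61 61 61 62
61 61 61 61 70 55 27 17 13 13 15 22 32 47 58 61 62 61 61 62
60 62 62 61 60 49 36 29 26 28 31 40 52 58 60 61 61 61 62 61
62 61 62 61 62 59 57 52 48 51 55 58 60 61 62 61 61 61 61 61
61 60 61 61 62 61 61 60 61 60 61 60 61 62 62 61 61 61 61 61
61 60 62 61 61 63 61 61 61 60 61 61 61 61 61 62 60 61 60 61
62 61 61 61 62 61 61 61 61 61 61 61 62 61 61 61 62 61 62 61
60 61 62 61 62 61 61 61 61 61 62 61 61 61 61 61 62 62 61 61
(np.float64(265.0), np.float64(117.0)) [ 636.31312801 -138.25642846   45.        ]
```

```bash
python3 - <<'E'
from h import *
A=att(-11,0); inc([505,-336,130],A)
E
```

```text
shift cm [  3.74 -23.47  16.36] turn deg [-0.7 56.1 -1.3]
```

Call:
step_arm --increments '[[[0,-8,2],[0,20,0],50],[[2,-16,6],[0,40,0],50],[[3.7,-23.5,12],[-0.7,56.1,-1.3],50],[[3.7,-23.5,14],[-0.7,56.1,-1.3],50],[[3.7,-23.5,14],[-0.7,56.1,-1.3],50],[[3.7,-23.5,14],[-0.7,56.1,-1.3],50]]'

```text
time_s: 13.78
eef_pos: [486.1, -333.6, 137.7]
ee_rot: [-0.004, 0.096, 0.995, 0.003]
force: [-0.2, 1.0, -0.1]
grip_width: 0.503
grip_force: 0.0
```

```bash
python3 - <<'E'
from h import *
print(tool()[0],ctrl.sense()["joints"]);A=att(-11,0); inc([505,-336,80],A)
E
```

```text
[ 486.07609726 -333.59632197  137.66731669] [-7.99421832e-01  5.10257001e-01  1.37173200e+00 -1.32204150e-03
  1.26932815e+00 -2.17711647e+00]
shift cm [-1.95  0.1   5.75] turn deg [ 0.3 -0.5 -0. ]
```

Good (commanded tracked the reached pose). Go down to 20 and measure the handle relative to the tool.

Call:
step_arm --increments '[[[-1,0.1,3],[0.3,-0.5,0],50],[[-1.9,0.1,5.8],[0.3,-0.5,0],50],[[-1.9,0.1,5.8],[0.3,-0.5,0],50]]'

```text
time_s: 14.15
eef_pos: [504.0, -333.7, 82.2]
ee_rot: [0.003, 0.095, 0.995, -0.001]
force: [-0.2, -0.0, -0.4]
grip_width: 0.503
grip_force: 0.0
```

```bash
python3 - <<'E'
from h import *
p,r=tool(); print(p)
c=ctrl.capture("wrist"); cv2.imwrite("pics/w10.png",c["img"][:,:,::-1]); hsv=cv2.cvtColor(cv2.GaussianBlur(c["img"],(3,3),0),cv2.COLOR_RGB2HSV)
G=np.array([506,-336,25.]);d=r[:,0]
print([proj(c,G+d*k).round() for k in(-50,0,50)])
m=cv2.inRange(hsv,(19,80,100),(26,200,255)); m[:,:235]=0;m[:,325:]=0;m[330:]=0
m=cv2.morphologyEx(m,cv2.MORPH_OPEN,np.ones((3,3)))
cn=max(cv2.findContours(m,0,1)[0],key=cv2.contourArea)
pts=np.argwhere(cv2.drawContours(np.zeros_like(m),[cn],-1,255,-1)>0)[:,::-1]
w=[]
for v in range(pts[:,1].min(),pts[:,1].max()+1,12):
    x=pts[pts[:,1]==v,0]; q=onz(c,x.mean(),v,25); w.append(r.T@(q-p)); print(v,x.min(),x.max(),np.round(q[:2]),np.round(w[-1]))
E
```

```text
[ 504.02841679 -333.71435935   82.23145782]
[array([273., 268.]), array([273., 212.]), array([272., 149.])]
143 280 282 [ 454. -319.] [52.  5. 57.]
155 262 282 [ 461. -328.] [44. -2. 57.]
167 262 281 [ 470. -330.] [35. -2. 57.]
179 262 281 [ 479. -332.] [25. -3. 57.]
191 263 281 [ 489. -333.] [16. -2. 57.]
203 263 281 [ 498. -335.] [ 6. -2. 57.]
215 263 281 [ 508. -337.] [-4. -2. 57.]
227 264 281 [ 518. -338.] [-15.  -2.  57.]
239 263 281 [ 529. -341.] [-25.  -2.  57.]
251 264 281 [ 539. -343.] [-36.  -2.  57.]
263 264 281 [ 550. -345.] [-47.  -2.  57.]
275 265 279 [ 562. -347.] [-59.  -2.  58.]
```

Call:
step_arm --increments '[[[0,-0.2,4],[0,0,0],50],[[0,-0.2,8],[0,0,0],50],[[0,-0.2,10.2],[0,0,0],50],[[0,-0.2,10.2],[0,0,0],50]]'

```text
time_s: 14.7
eef_pos: [505.3, -336.7, -16.0]
ee_rot: [0.005, 0.095, 0.995, -0.003]
force: [0.4, -0.5, 0.0]
grip_width: 0.497
grip_force: 0.0
```

Call:
step_arm --increments '[[[0,0,0],[0,0,0],0],[[0,0,0],[0,0,0],0],[[0,0,0],[0,0,0],0],[[0,0,0],[0,0,0],0]]' --squeeze 60

```text
time_s: 15.2
eef_pos: [506.6, -337.4, -13.5]
ee_rot: [0.007, 0.095, 0.995, -0.004]
force: [-1.5, -0.5, 7.3]
grip_width: 0.161
grip_force: 59.3
```

Call:
step_arm --increments '[[[0,0,-1],[0,0,0],0],[[0,0,-3],[0,0,0],0],[[0,0,-6],[0,0,0],0],[[0,0,-9],[0,0,0],0],[[0,0,-9],[0,0,0],0]]'

```text
time_s: 15.82
eef_pos: [505.9, -336.5, 77.4]
ee_rot: [0.008, 0.095, 0.995, -0.005]
force: [0.4, 0.1, -1.7]
grip_width: 0.163
grip_force: 58.7
```

```bash
python3 - <<'E'
from h import *
p,r=tool(); s=ctrl.sense(); print(p,s["grip_width"],s["grip_force"],s["force"])
c=ctrl.capture("wrist"); cv2.imwrite("pics/w11.png",c["img"][:,:,::-1]); g=c["img"]
zs=-30.5
for k in(50,20,-60,-130):
    q=p+r@np.array([k,-1,zs-8]); u,v=proj(c,q).round().astype(int); print(k,u,v)
    if 0<v<420: print([tuple(map(int,g[v,x])) for x in range(u-16,u+17,2)])
m=[(v,tuple(map(int,g[v,273]))) for v in range(80,330,8)]; print(m)
A=att(-8.9,0); M=np.array([636,-139,45.]); x=np.array([np.cos(np.radians(8.9)),-np.sin(np.radians(8.9)),0])
T=M-x*(130+40)+[0,0,-30.5]; print("target",T); inc(T+[0,0,60],A)
E
```

```text
[ 505.86693979 -336.53245034   77.36917764] 0.16308262638466806 58.69502127170563 [ 0.42456392  0.13497234 -1.72422126]
50 272 176
[(190, 152, 98), (117, 93, 58), (143, 116, 70), (175, 147, 89), (198, 168, 103), (196, 166, 101), (191, 162, 100), (189, 160, 99), (188, 161, 99), (187, 160, 99), (187, 160, 99), (186, 160, 100), (185, 158, 98), (186, 159, 100), (187, 160, 100), (188, 161, 101), (187, 160, 100)]
20 273 237
[(192, 153, 99), (128, 101, 64), (141, 114, 70), (176, 145, 88), (196, 166, 101), (193, 162, 99), (187, 158, 97), (185, 157, 97), (182, 156, 96), (182, 155, 97), (180, 154, 96), (180, 153, 97), (179, 152, 95), (180, 153, 96), (182, 155, 98), (181, 155, 96), (178, 152, 94)]
-60 273 367
[(136, 136, 115), (110, 110, 92), (96, 96, 81), (109, 110, 93), (109, 110, 93), (79, 83, 69), (76, 78, 70), (123, 126, 114), (157, 159, 144), (165, 176, 165), (165, 179, 178), (166, 180, 170), (132, 140, 126), (29, 57, 41), (19, 52, 35), (20, 53, 35), (18, 53, 35)]
-130 273 453
[(80, (81, 79, 67)), (88, (107, 113, 85)), (96, (114, 118, 96)), (104, (182, 145, 91)), (112, (194, 156, 99)), (120, (194, 165, 121)), (128, (202, 167, 114)), (136, (195, 157, 99)), (144, (195, 155, 99)), (152, (195, 156, 99)), (160, (83, 67, 40)), (168, (158, 132, 81)), (176, (187, 161, 99)), (184, (188, 160, 98)), (192, (188, 160, 99)), (200, (186, 160, 98)), (208, (185, 158, 98)), (216, (184, 157, 97)), (224, (183, 156, 97)), (232, (183, 157, 97)), (240, (181, 156, 97)), (248, (182, 155, 96)), (256, (180, 153, 95)), (264, (180, 153, 95)), (272, (180, 152, 95)), (280, (178, 152, 94)), (288, (178, 151, 93)), (296, (178, 150, 93)), (304, (177, 149, 93)), (312, (176, 149, 92)), (320, (176, 148, 91)), (328, (177, 149, 92))]
target [ 468.04682282 -112.69923433   14.5       ]
shift cm [ 7.86 21.21 -0.14] turn deg [-0.4  0.8 -2. ]
```

Call:
step_arm --increments '[[[2,5,-1],[0,0,0],0],[[4,10,-1],[-0.4,0.8,-2],0],[[6,15,-0.5],[-0.4,0.8,-2],0],[[7.9,19,-0.1],[-0.4,0.8,-2],0],[[7.9,21.2,-0.1],[-0.4,0.8,-2],0],[[7.9,21.2,-0.1],[-0.4,0.8,-2],0]]'

```text
time_s: 16.62
eef_pos: [466.9, -111.3, 72.7]
ee_rot: [-0.002, 0.077, 0.997, 0.001]
force: [-0.1, -0.5, -0.2]
grip_width: 0.157
grip_force: 58.8
```

```bash
python3 - <<'E'
from h import *
A=att(-8.9,0); print(tool()[0]); inc([468,-112.7,14.5],A)
E
```

```text
[ 466.90405002 -111.30978736   72.72736505]
shift cm [-0.15 -0.13  5.82] turn deg [ 0.1 -0.2  0.1]
```

Call:
step_arm --increments '[[[-0.1,-0.1,3],[0,0,0],0],[[-0.1,-0.1,5],[0,0,0],0],[[-0.1,-0.1,5.8],[0,0,0],0],[[-0.1,-0.1,5.8],[0,0,0],0],[[-0.1,-0.1,5.8],[0,0,0],0]]'

```text
time_s: 17.25
eef_pos: [468.5, -114.1, 16.1]
ee_rot: [-0.0, 0.078, 0.997, 0.001]
force: [0.6, 0.5, -0.3]
grip_width: 0.159
grip_force: 58.8
```

```bash
python3 - <<'E'
from h import *
p,r=tool(); print(p,ctrl.sense()["force"])
s=ctrl.capture("scene"); t=ctrl.capture("top")
x=-r[:,0]; S=p+[0,0,30.5]; P=S+x*130
print("point est",P)
for c,n in((s,"scene"),(t,"top")):
    cv2.imwrite(f"pics/{n}12.png",c["img"][:,:,::-1])
    for k in(0,60,80,96,120,130): print(n,k,proj(c,S+x*k).round(1))
    print("mouth",proj(c,[636,-139,45]).round(1))
u,v=proj(s,P).round().astype(int); g=cv2.cvtColor(s["img"],cv2.COLOR_RGB2GRAY)
print(u,v); print(g[v-14:v+15,u-30:u+30:1][::1,::2])
E
```

```text
[ 468.52021369 -114.06570569   16.14593215] [ 0.5704488   0.54459227 -0.29650912]
point est [ 596.95281754 -134.19152178   46.51253363]
scene 0 [256.6 269.5]
scene 60 [277.8 253.9]
scene 80 [284.7 248.9]
scene 96 [290.  244.9]
scene 120 [297.9 239.1]
scene 130 [301.2 236.7]
mouth [313.2 227.6]
top 0 [294.4 259.9]
top 60 [297.8 240.4]
top 80 [298.9 233.9]
top 96 [299.8 228.8]
top 120 [301.2 221. ]
top 130 [301.7 217.8]
mouth [303.5 205.2]
301 237
[[ 30  40 128 227 216 216 215 217 216 217 217 220 235 108  50  55  52  55
   54  54  53  55  51  77 140 140 140 142 142 134]
 [ 45 133 207 219 216 216 215 217 215 216 216 217 223 199  39  53  54  57
   52  55  46  52  51  45 105 145 141 142 142 145]
 [ 56 214 224 217 217 216 217 218 216 216 216 216 218 231 110  46  53  56
   54  57  43  59  51  53  52 131 142 141 141 145]
 [ 34 235 218 217 216 216 216 216 216 217 218 218 215 221 199  32  50  55
   55  56  57  79  55  51  50  81 145 142 142 150]
 [  5 229 217 215 215 216 216 216 217 217 217 216 215 218 229 164  37  50
   54  54  65 105  84  50  53  42 116 145 147 129]
 [  3 229 216 216 216 216
[... 2275 characters left out ...]
 78  87  94  93  87  98
   96  98  99 104 111  98  97  98  90  93 103  99]
 [221 215 215 214 213 217 208 163 108  90  83  89  80  86  92  94  87 100
   95  97  97  95 113 108  93  98 101 102 102  95]
 [226 213 215 214 216 219 185 157  74  59  79  91  84  92  93  96  94  95
   98  94  99  95 103 114 103  96  98  97  99  97]
 [228 216 215 214 218 193 170  94 166 104  72  87  92  90  96  90  88  93
   92  96  96  98 100 107 110 100  97  99  96 101]
 [227 216 217 218 214 158 129 121 234 114  73  77  88  91  96  87  89  93
   87  92  96  98  97 100 113 105  96  97  95  96]
 [227 220 204 212 194 150  61 209 184  66  76  71  83  88 104  87  87  99
   92  82  99  95  97 103 102 110 101  97  96  86]]
```

Call:
step_arm --increments '[[[-1.5,0,0.15],[0,0,0],0],[[-3.2,0,0.15],[0,0,0],0],[[-3.5,0,0.15],[0,0,0],0],[[-3.5,0,0.15],[0,0,0],0]]'

```text
time_s: 17.85
eef_pos: [502.4, -119.0, 14.0]
ee_rot: [-0.001, 0.077, 0.997, 0.001]
force: [0.5, 0.2, -0.8]
grip_width: 0.158
grip_force: 58.8
```

```bash
python3 - <<'E'
from h import *
p,r=tool(); print(p,ctrl.sense()["force"])
s=ctrl.capture("scene"); x=-r[:,0]; S=p+[0,0,30.5]
for k in(90,96,110,123,130): print(k,S+x*k,proj(s,S+x*k).round(1))
u,v=proj(s,S+x*123).round().astype(int); g=cv2.cvtColor(s["img"],cv2.COLOR_RGB2GRAY)
print(u,v); print(g[v-10:v+11,u-22:u+15])
E
```

```text
[ 502.38586008 -118.95083546   14.0356398 ] [ 0.50173386  0.22079847 -0.82022502]
90 [ 591.30499786 -132.85565549   44.32847269] [299.1 238.6]
96 [ 597.23294037 -133.78264349   44.31466155] [301.1 237.1]
110 [ 611.06480625 -135.9456155    44.28243556] [305.5 233.8]
123 [ 623.9086817  -137.9540895    44.25251142] [309.7 230.8]
130 [ 630.82461464 -139.0355755    44.23639842] [311.8 229.2]
310 231
[[222 220 220 224 233 203 112  36  42  52  55  59  49  40  13  31  52  57
   56  56  56  56  53  54  53  50  54 102 133 141 144 142 143 142 141 142
  143]
 [222 220 220 220 224 232 200 168 113  38  48  56  57  56  38  43  52  57
   55  55  55  56  55  54  54  55  51  55  84 123 146 145 143 141 142 142
  144]
 [221 219 220 219 221 223 229 238 205 110  35  45  55  56  53  54  60  56
   55  55  55  56  57  53  56  52  56  53  45  79 118 142 146 144 143 143
  144]
 [221 220 220 219 220 219 222 224 235 204 111  37  50  53  56  59  55  56
   56  54  56  54  51  48  52  52  54  53  54  47  64 107 140 148 145 144
  144]
 [220 220 220 219 220 220 220 221 224 233 203 112  38  47  51  54  56  52
   55  5
[... 1853 characters left out ...]
 100  97 101 104 104 104  95  73  53  51  54  57  55  53  56  54  55  57
   57]
 [219 220 220 220 220 221 224 230 175 128 140 143 136 112  83 101 116 110
  102  98 100 105 104  98  97  98  95  74  51  56  56  54  57  57  56  56
   55]
 [219 220 220 221 222 225 204 202 192 152 118 101  94  80  90 101 109 113
  112 104 101 100 101  99 106 118 121  99  65  50  52  54  54  56  55  56
   56]
 [219 218 219 222 225 213 165 163 175 145  94  66  66  73  92  97  94 105
  112 113 107  99 100 107 116 117 107  98  91  68  52  51  56  54  57  54
   58]
 [220 222 222 225 219 189 169 160 126  86  75  78  85  95 102  99  99  97
  103 109 113 108 111 122 115 102 100  99 105  96  71  54  55  55  52  55
   56]]
```

Call:
step_arm --increments '[[[-0.6,0,0],[0,0,0],0],[[-1.2,0,0],[0,0,0],0],[[-1.2,0,0],[0,0,0],0]]'

```text
time_s: 18.27
eef_pos: [514.9, -121.0, 13.9]
ee_rot: [-0.001, 0.077, 0.997, 0.001]
force: [-0.8, -0.1, -0.4]
grip_width: 0.159
grip_force: 58.8
```

Call:
step_arm --increments '[[[-0.4,0,0],[0,0,0],0],[[-0.4,0,0],[0,0,0],0]]'

```text
time_s: 18.52
eef_pos: [518.7, -121.6, 13.9]
ee_rot: [-0.001, 0.078, 0.997, 0.001]
force: [0.4, 0.0, -1.1]
grip_width: 0.159
grip_force: 58.8
```

Call:
step_arm --increments '[[[-0.3,0,0],[0,0,0],0],[[-0.3,0,0],[0,0,0],0]]'

```text
time_s: 18.77
eef_pos: [521.6, -122.0, 13.9]
ee_rot: [-0.001, 0.078, 0.997, 0.001]
force: [-0.7, -1.2, 0.1]
grip_width: 0.162
grip_force: 58.8
```

Call:
step_arm --increments '[[[-0.3,0,0],[0,0,0],0],[[-0.3,0,0],[0,0,0],0]]'

```text
time_s: 19.02
eef_pos: [524.6, -122.5, 13.9]
ee_rot: [-0.001, 0.078, 0.997, 0.001]
force: [-0.3, -0.3, -0.4]
grip_width: 0.164
grip_force: 58.8
```

Call:
step_arm --increments '[[[-0.2,0,0],[0,0,0],0],[[-0.2,0,0],[0,0,0],0]]'

```text
time_s: 19.27
eef_pos: [526.2, -122.7, 13.8]
ee_rot: [-0.001, 0.078, 0.997, 0.001]
force: [-1.3, 0.6, -1.0]
grip_width: 0.155
grip_force: 58.8
```

Force is just starting (button touched); continue gently.

Call:
step_arm --increments '[[[-0.2,0,0],[0,0,0],0],[[-0.2,0,0],[0,0,0],0]]'

```text
time_s: 19.52
eef_pos: [528.2, -123.0, 13.8]
ee_rot: [-0.001, 0.078, 0.997, 0.001]
force: [-3.3, 0.7, -0.3]
grip_width: 0.16
grip_force: 58.8
```

Call:
step_arm --increments '[[[-0.2,0,0],[0,0,0],0],[[-0.2,0,0],[0,0,0],0]]'

```text
time_s: 19.77
eef_pos: [530.1, -123.3, 13.8]
ee_rot: [-0.001, 0.078, 0.997, 0.001]
force: [-4.1, 0.2, -0.1]
grip_width: 0.167
grip_force: 58.8
```

Call:
step_arm --increments '[[[-0.2,0,0],[0,0,0],0],[[-0.2,0,0],[0,0,0],0]]'

```text
time_s: 20.02
eef_pos: [531.2, -123.3, 13.4]
ee_rot: [-0.003, 0.078, 0.997, 0.001]
force: [-8.4, 2.4, 0.2]
grip_width: 0.16
grip_force: 58.9
```

Call:
step_arm --increments '[[[-0.03,0,0],[0,0,0],0],[[-0.03,0,0],[0,0,0],0],[[-0.03,0,0],[0,0,0],0],[[-0.03,0,0],[0,0,0],0],[[-0.03,0,0],[0,0,0],0],[[-0.03,0,0],[0,0,0],0],[[-0.03,0,0],[0,0,0],0],[[-0.03,0,0],[0,0,0],0]]'

```text
time_s: 21.02
eef_pos: [531.2, -123.3, 13.4]
ee_rot: [-0.003, 0.077, 0.997, 0.001]
force: [-9.7, 1.2, 1.2]
grip_width: 0.159
grip_force: 58.9
```

Call:
step_arm --increments '[[[0,0,0],[0,0,0],0],[[0,0,0],[0,0,0],0],[[0,0,0],[0,0,0],0],[[0,0,0],[0,0,0],0],[[0,0,0],[0,0,0],0],[[0,0,0],[0,0,0],0],[[0,0,0],[0,0,0],0],[[0,0,0],[0,0,0],0]]'

```text
time_s: 22.02
eef_pos: [531.2, -123.3, 13.4]
ee_rot: [-0.003, 0.078, 0.997, 0.001]
force: [-9.3, 1.1, 0.1]
grip_width: 0.158
grip_force: 58.9
```

Call:
step_arm --increments '[[[1.5,0,0],[0,0,0],0],[[4,0,0],[0,0,0],0],[[8,0,0],[0,0,0],0],[[8,0,-4],[0,0,0],0],[[8,0,-7],[0,0,0],0],[[8,0,-7],[0,0,0],0]]'

```text
time_s: 22.78
eef_pos: [455.6, -112.4, 86.2]
ee_rot: [0.002, 0.078, 0.997, -0.0]
force: [-1.0, 0.2, -1.6]
grip_width: 0.16
grip_force: 58.8
```

```bash
python3 - <<'E'
from h import *
A=att(-11,0); p,_=tool();s=ctrl.sense(); print(p,s["grip_width"],s["force"]); inc([500,-336,80],A)
E
```

```text
[ 455.63166424 -112.41451573   86.1692515 ] 0.15956370392879263 [-0.97675508  0.16408775 -1.64696713]
shift cm [ -7.84 -21.4    0.66] turn deg [-0.   0.2  2.1]
```

Call:
step_arm --increments '[[[-2,-5.5,0],[0,0,2.1],0],[[-4,-11,0],[0,0,2.1],0],[[-6,-16.5,0],[0,0,2.1],0],[[-7.8,-21.4,0.6],[0,0,2.1],0],[[-7.8,-21.4,0.6],[0,0,2.1],0],[[-7.8,-21.4,0.6],[0,0,2.1],0]]'

```text
time_s: 23.52
eef_pos: [497.5, -334.3, 76.5]
ee_rot: [-0.001, 0.096, 0.995, 0.001]
force: [-0.7, 0.7, -0.4]
grip_width: 0.165
grip_force: 58.9
```

Call:
step_arm --increments '[[[0,0,4],[0,0,0],0],[[0,0,7.5],[0,0,0],0],[[0,0,9],[0,0,0],0],[[0,0,9],[0,0,0],0],[[0,0,9],[0,0,0],0]]'

```text
time_s: 24.15
eef_pos: [498.1, -334.8, -11.4]
ee_rot: [-0.0, 0.096, 0.995, 0.0]
force: [0.3, 0.8, -0.5]
grip_width: 0.16
grip_force: 63.2
```

Call:
step_arm --increments '[[[0,0,0.1],[0,0,0],0],[[0,0,0.1],[0,0,0],50],[[0,0,0.1],[0,0,0],50],[[0,0,0.1],[0,0,0],50],[[0,0,0.1],[0,0,0],50],[[0,0,0.1],[0,0,0],50]]'

```text
time_s: 24.9
eef_pos: [497.5, -334.8, -13.4]
ee_rot: [-0.001, 0.096, 0.995, 0.001]
force: [-0.0, 0.4, 1.2]
grip_width: 0.501
grip_force: 0.0
```

Call:
step_arm --increments '[[[0,0,-4],[0,0,0],50],[[0,0,-9],[0,0,0],50],[[0,0,-14],[0,0,0],50],[[0,0,-16],[0,0,0],50],[[0,0,-16],[0,0,0],50],[[0,0,-16],[0,0,0],50]]'

```text
time_s: 25.65
eef_pos: [497.4, -334.7, 145.2]
ee_rot: [-0.002, 0.096, 0.995, 0.001]
force: [0.1, -0.2, 1.1]
grip_width: 0.5
grip_force: 0.0
```

```bash
python3 - <<'E'
from h import *
p,r=tool(); print(p,ctrl.sense()["force"],ctrl.sense()["grip_width"])
c=ctrl.capture("wrist"); hsv=cv2.cvtColor(cv2.GaussianBlur(c["img"],(3,3),0),cv2.COLOR_RGB2HSV)
m=cv2.inRange(hsv,(19,80,100),(26,200,255)); m[:,:235]=0;m[:,325:]=0;m[330:]=0
m=cv2.morphologyEx(m,cv2.MORPH_OPEN,np.ones((3,3)))
cn=max(cv2.findContours(m,0,1)[0],key=cv2.contourArea); x,y,w,h=cv2.boundingRect(cn); print(x,y,w,h,cv2.contourArea(cn))
print(onz(c,x+w/2,y,25),onz(c,x+w/2,y+h/2,25),onz(c,x+w/2,y+h,25))
E
```

```text
[ 497.36048884 -334.69789697  145.17191286] [ 0.08782995 -0.21120325  1.05488278] 0.5001182325933201
266 131 19 115 1634.0
[ 442.57602664 -323.06119666   25.        ] [ 496.7269798  -333.53171026   25.        ] [ 557.84560598 -345.34947835   25.        ]
```

```bash
python3 -c "
from rig import ctrl
print(ctrl.finish_job())"
```

```text
the job is handed in; nothing more can be done
None
```

I handed the job in at about 26 s of the 70 s allowed; no verdict came back. The stylus was pulled from the dock, laid on the pad, picked up again level and pushed against the button at about 9 N for 2 s. It now lies flat on the pad, let go; the button being fully in is inferred from force and travel, and I did not check the bystanders or the button's return afterwards.

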